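# Turn a loose-lidded bur tin over in its slanted rest

### The job

Two white tins with loose lids lean in slanted metal rests. Turn over the tin with the orange lid: take it out of its rest pinched between lid and underside, so that the lid stays shut on the bur tube inside, and put it back fully home in the same rest with the orange lid facing down against the rails and the green dot of its underside uppermost. Let go of it, and leave the tin with the blue lid alone.

Things in the scene. Friction and masses are not known exactly. Their poses are not given: they have to be found in the camera images.
- orange_tin: White flat tin, loose orange lid; closed 70 (x) x 100 (y) x 30 mm (z), faces flat and flush. Origin: middle of the closed tin. z runs from underside (z -15 mm, green dot) out through the lid (outer face z +15 mm). Starts in its rest sloped 45 degrees, lid up: x points 45 degrees down to the robot's right; y level; the upper edge (x -35 mm) is free. 0.24 to 0.34 kg with a loose bur tube inside.
- orange_tin_lid: The orange lid: a plate 70 x 100 x 3 mm with a rim 8 mm deep that fits loosely (1.5 mm play) inside the tin's mouth; only its weight or a pinch keeps it on. While shut, its origin and axes coincide with the tin's (the plate lies at z = 12 to 15 mm).
- tin_rest: Fixed metal rest of the orange tin. Origin on the table below the middle of the seated tin (which is at x 0, y 0, z 75 mm, lid up or down); z up, x level, to the robot's right. Two rails, 66 mm clear between, slope down 45 degrees towards +x under the tin; a lip at their foot, square to them, stands 36 mm out. Between the rails it is open to the base plate (6 mm) for a finger.
- blue_tin: The other tin, same make and size but with a blue lid, lying lid up in a second rest of the same kind. Origin and axes as for the orange one. A bystander.

How it is judged (in metres and radians):
On the way:
1. the tin is out of the rest, lid pointing downward, with the fingers pressing on both the lid and the tin (angle between orange_tin's own z axis and vertical above 1.9 rad and contact force between the fingers and orange_tin_lid above 2 N and contact force between the fingers and orange_tin above 2 N and contact force between each of orange_tin, orange_tin_lid and tin_rest below 0.1 N), for 0.2 s.
At the end, for the whole second after the job is handed in: The orange-lidded tin rests lid down in its own rest: middle within 15 mm of the seated place (level and in height), z axis 125 to 145 degrees from straight up, y axis within 10 degrees of the rest's; lid shut (within 8 mm and 7 degrees) (angle between orange_tin's own z axis and vertical between 2.18 and 2.53 rad and horizontal distance between orange_tin and tin_rest below 0.015 m and height (world z) of orange_tin between 0.06 and 0.09 m and angle between the y axis of orange_tin and the y axis of tin_rest, either way round below 0.18 rad and distance between orange_tin and orange_tin_lid below 0.008 m and angle between the z axis of orange_tin and the z axis of orange_tin_lid, either way round below 0.12 rad and linear speed of each of orange_tin, orange_tin_lid below 0.02 m/s); the robot touches nothing.
It fails at once if the lid of the orange tin comes open (more than 10 mm off its place) (distance between orange_tin and orange_tin_lid above 0.01 m).
It fails at once if the blue-lidded tin is shifted by more than 20 mm (distance of blue_tin from where it was at the start of the episode above 0.02 m).
It also fails if it takes over 54 s, if anything falls off the work surface, if the arm or the gripper's body presses on something with over 40 N, if the wrist force passes 120 N, or if a joint passes its speed limit or range.

### The arm

A 6-joint arm with a two-finger parallel gripper is mounted at the origin on a cart in front of the work surface, level with it; the furniture and walls round the work are solid. World frame = base frame: x ahead of the robot, y to its left, z up, the work surface at z = 0. Lengths are in mm, angles in rad, forces in N, time in s.
With the tool pointing down it reaches from about 375 to 825 mm from the base axis. Payload 5.5 kg.
Tool frame: the origin (TCP) lies midway between the tips of the shut fingers; the grasp point (between the pads) lies 19 mm behind it (robot.hold_point_z is the distance from the TCP to the grasp point, in mm); z points along the fingers, y is the line along which they close (so a half turn about z gives the same grasp; the last joint's range is limited). The gripper opens to 85 mm and grips with 20 to 120 N. Pads are 22 mm wide; open, the fingers measure 114 mm over their backs; the gripper's body (76 mm by 85 mm) begins 54 mm behind the grasp point. The pads swing forward as they close: fully open they stand 13 mm farther back than shut.
Start: joints at [1.335, 0.314, -0.047, 1.21, 0, 1.571], TCP at [140.169, 583.393, 231.299] pointing down, gripper open.
Joint ranges: [-2.67, 2.67], [-0.69, 1.73], [-1.03, 1.25], [-2.08, 2.16], [-1.42, 1.45], [-3.14, 3.14]. Speed limits (rad/s): [2.39, 2.39, 3.01, 3.14, 3.14, 3.14].

### API

Orientations are given as a rotation vector (axis times angle).
In Python, from cell import robot gives the robot as it stands.
- The arm moves only by the tool step_arm, never from a script. Its argument "steps" is a list of rows, each an object of numbers: "jaw": the finger opening in mm, from 0 to 85.4; "tx", "ty", "tz": the shift along the tool's x, y, z in mm; "ax", "ay", "az": the turn, a rotation vector about the tool's x, y, z in degrees. A call has exactly 5 rows; each row shifts and turns the commanded pose from where the row before left it, along the tool's axes as they then stand; what a row does not reach is not made up. A row lasts 1/10 s, in which the tool goes at most 50 mm and 8.59 degrees, less where a joint would pass 70% of its speed; a pose out of reach is approached as far as the arm can. A call is refused whole if a number of a shift passes 50 or a number of a turn 8.59, either way. A call with a gripper value outside its range is refused whole. The fingers move at their own pace and stop on an object; the grip force is fixed at half the most. Time passes only in rows, so rows that do not move let the fingers close, or fill a call up. It gives the time, the measured TCP pose, the force, the opening and the grip force at its end, in the units of the state.
- robot.read_state(): the state, without advancing time (a new reading comes with each control period).
- robot.capture(name): name is "scene" or "top" or "wrist"; returns a dict with "frame" (384x512x3 uint8, red, green, blue), "mtx" (3x3 intrinsics, pixels), "distortion" ([k1, k2, p1, p2, k3] as OpenCV has them; the pictures are not rectified), "T" (4x4, takes a point from camera to world coordinates); the wrist camera has in their place "mount" (4x4, takes a point from camera to tool coordinates, whose origin is the TCP and whose axes are the flange's). Camera axes: x right, y down, z forward; pixel columns grow to the right and rows downward; lengths in mm; the calibration is good to about 2 mm. A picture is of the moment at which its call begins: read the wrist's pose just before it. There is no depth.
- robot.finish_job(): hands the job in; it is judged then, once.
The state is a dict: "time": time; "joint_pos": joint angles; "qvel": joint speeds; "tau": joint torques, N m; "ee_pos": TCP position; "tool_rot": TCP orientation; "wrist_force": force on the tool from outside, world axes, zero at the start; "torque": the same for the moment, N m; "opening": finger opening in mm; "finger_force": force on a finger pad.
Only numpy, scipy, OpenCV 4.12 (cv2) and the standard library are available. Lean on these libraries where they do the work, as an engineer would, in place of code of your own. Each camera call takes 0.05 s, during which the arm holds its last target. There are 200 camera calls.

## Working session

There is one attempt and no reset: what is moved stays moved. The work goes in short steps, Python scripts to look and compute and a tool call to move; the robot and the scene stay as the last step left them, time stands still between calls to the robot, and variables do not carry over. Pictures are saved under pics/ and viewed, at most 10 in all, crops included, and the job is handed in when it is done.

Besides the shell and the picture viewer there is one more tool, called after "Request:" as name([rows], argument=value, ...), one row to a line, values as JSON. step_arm: Moves the arm, as the interface text tells. Its arguments: {"type":"object","properties":{"steps":{"type":"array","items":{"type":"object","properties":{"jaw":{"type":"number"},"tx":{"type":"number"},"ty":{"type":"number"},"tz":{"type":"number"},"ax":{"type":"number"},"ay":{"type":"number"},"az":{"type":"number"}}}}},"required":["steps"]}

```bash
mkdir -p pics; ls; python3 - <<'E'
from cell import robot
import cv2,numpy as np,pickle
d={}
for n in("scene","top","wrist"):
    s=robot.read_state();c=robot.capture(n);c['state']=s;d[n]=c
    print(n,c['mtx'].tolist() if hasattr(c['mtx'],'tolist') else c['mtx'],c['distortion'],c.get('T',c.get('mount')))
print(s)
pickle.dump(d,open('a.pkl','wb'))
im=np.hstack([d['scene']['frame'],d['top']['frame']])
cv2.imwrite('pics/a1.png',cv2.resize(d['scene']['frame'][:,:,::-1],(800,600)))
cv2.imwrite('pics/a2.png',cv2.resize(d['top']['frame'][:,:,::-1],(800,600)))
E
```

```text
pics
scene [[378.5292783963861, 0.0, 259.9119760182153], [0.0, 378.5292783963861, 192.6723717994826], [0.0, 0.0, 1.0]] [-0.08793952  0.          0.          0.          0.        ] [[ 7.91658913e-01 -4.34419188e-01  4.29599971e-01  1.49572369e+02]
 [-6.10663623e-01 -5.40603818e-01  5.78651408e-01 -2.32407756e+02]
 [-1.91338908e-02 -7.20435619e-01 -6.93257826e-01  6.49773118e+02]
 [ 0.00000000e+00  0.00000000e+00  0.00000000e+00  1.00000000e+00]]
top [[433.5054821034435, 0.0, 255.39950744202955], [0.0, 433.5054821034435, 185.50429237214829], [0.0, 0.0, 1.0]] [-0.05920389  0.          0.          0.          0.        ] [[-1.20908040e-02 -9.98414756e-01  5.49707963e-02  4.49567733e+02]
 [-9.99550801e-01  1.35756513e-02  2.67188743e-02  2.36647530e+02]
 [-2.74227827e-02 -5.46230508e-02 -9.98130409e-01  9.07002296e+02]
 [ 0.00000000e+00  0.00000000e+00  0.00000000e+00  1.00000000e+00]]
wrist [[345.04956672843736, 0.0, 260.61188353888184], [0.0, 345.04956672843736, 189.41203101944012], [0.0, 0.0, 1.0]] [-0.01115107  0.          0.          0.          0.        ] [[ 5.86282795e-04 -9.5561
[... 219 characters left out ...]
00e+00  1.00000000e+00]]
{'time': 0.1, 'joint_pos': array([ 1.33500714e+00,  3.14144025e-01, -4.79789597e-02,  1.21022356e+00,
        5.41361113e-07,  1.57078472e+00]), 'qvel': array([-0.00066664, -0.00091514,  0.001537  , -0.00045962, -0.00041395,
        0.00107108]), 'tau': array([-2.81038992e-04, -5.40765417e+01,  3.40541053e+01,  1.11762856e-02,
       -7.91948446e-05,  2.75580433e-06]), 'ee_pos': array([140.04197758, 582.88171982, 230.52761794]), 'tool_rot': array([-3.69479672e-01, -3.11960482e+00,  2.41793447e-03]), 'wrist_force': array([ 0.53095156, -0.8232427 , -0.11963606]), 'torque': array([-0.01073787, -0.05173862,  0.06433461]), 'finger_force': 0.0, 'opening': 85.1253785063496}
```

View pics/a1.png

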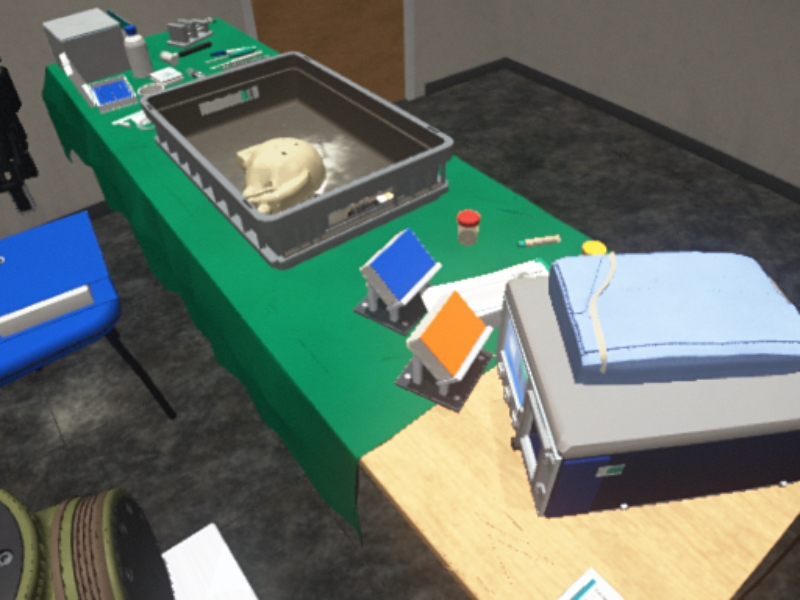

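View pics/a2.png

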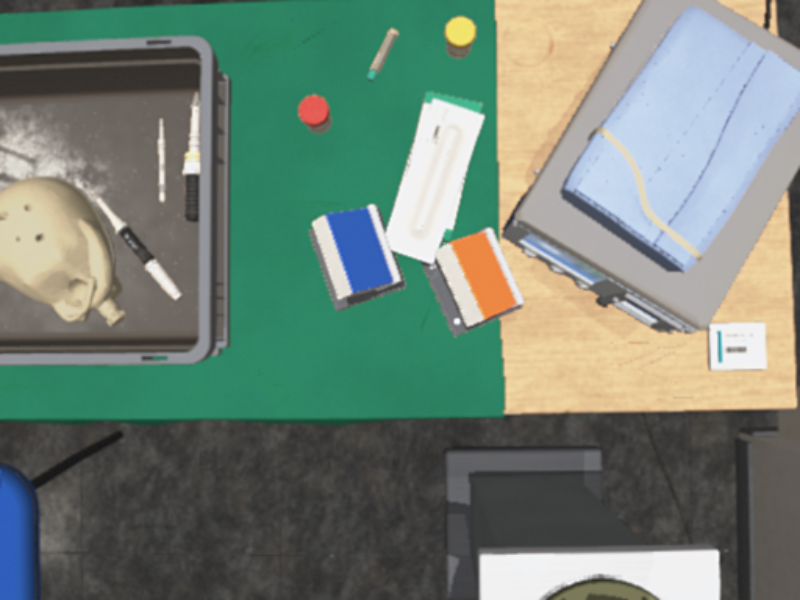

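Scene: orange lid around (450,335), blue at (400,268) (800-px scale). Top: orange lid around (487,273), upper white edge to the left at (455,285). A box with a towel stands to its right.

```bash
python3 - <<'E'
import cv2,numpy as np,pickle
d=pickle.load(open('a.pkl','rb'))
def crop(n,u,v,w=72,k=5.5):
    f=d[n]['frame'][v:v+w,u:u+w,::-1]
    g=cv2.resize(f,(396,396),interpolation=cv2.INTER_CUBIC)
    for i in range(0,w,10):
        p=int((i+.5)*396/w);cv2.putText(g,str(u+i),(p-8,8),0,.3,(0,0,255));cv2.putText(g,str(v+i),(0,p+3),0,.3,(0,0,255))
        cv2.line(g,(p,10),(p,14),(0,0,255));cv2.line(g,(20,p),(24,p),(0,0,255))
    return g
cv2.imwrite('pics/b.png',np.hstack([crop('scene',250,178),crop('top',268,142)]))
E
```

```text
(no output)
```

View pics/b.png

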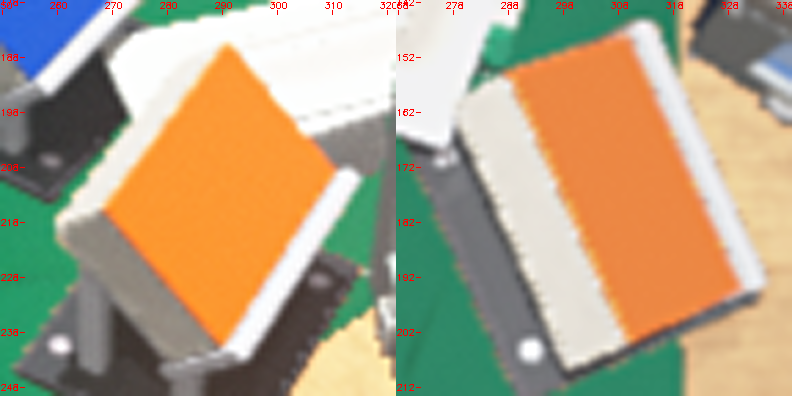

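```bash
cat > fit.py <<'E'
import cv2,numpy as np,pickle
from scipy.optimize import least_squares
from scipy.spatial.transform import Rotation as R
d=pickle.load(open('a.pkl','rb'))
def proj(n,P):
    c=d[n];T=np.linalg.inv(c['T']);q=P@T[:3,:3].T+T[:3,3]
    return cv2.projectPoints(q,np.zeros(3),np.zeros(3),c['mtx'],c['distortion'])[0][:,0]
def tri(ps):
    def f(X): return np.concatenate([proj(n,X[None])[0]-p for n,p in ps.items()])
    return least_squares(f,[450,100,80])
K=dict(A=[-35,50,15],B=[-35,-50,15],C=[35,-50,15],D=[35,50,15],E=[-35,50,-15],F=[-35,-50,-15])
S=dict(A=(290.95,185.3),B=(268.2,215.7),C=(289.9,240.6),D=(310.8,207.9))
T=dict(A=(288.6,154.6),B=(310.05,204.2),C=(330,193.3),D=(310.4,147.9),E=(279.1,163.3),F=(298.6,209.3))
for k in 'ABCD':
    r=tri(dict(scene=S[k],top=T[k]));print(k,r.x.round(1),r.fun.round(2))
# tin frame: x=45deg down along yaw dir, y level
def pose(p):
    c,s=np.cos(p[3]),np.sin(p[3]);h=np.array([c,s,0]);z=np.array([0,0,1.]);q=p[4] if len(p)>4 else np.pi/4
    x=np.cos(q)*h-np.sin(q)*z; zz=np.sin(q)*h+np.cos(q)*z
    return np.c_[x,np.cross(zz,x),zz]
def f(p):
    M=pose(p);g=lambda n,D:(proj(n,np.array([M@K[k]+p[:3] for k in D]))-np.array(list(D.values()))).ravel()
    return np.r_[g('scene',S),g('top',T)]
for p0 in([450,100,75,-1.3],[450,100,75,-1.3,.78]):
    r=least_squares(f,p0,loss='soft_l1');print(r.x.round(3),np.degrees(r.x[3:]));print(r.fun.reshape(-1,2).round(1).tolist())
E
python3 fit.py
```

```text
A [549.8 196.  108.5] [ 0.14 -0.02 -0.07  0.11]
B [457.9 158.  108.9] [-0.05  0.    0.02 -0.04]
C [478.6 114.2  59. ] [ 0.26 -0.03 -0.15  0.21]
D [568.1 150.8  64.6] [-0.08  0.01  0.05 -0.06]
[508.967 164.142  74.92   -1.171] [-67.12187742]
[[-0.1, -0.7], [-0.1, -0.3], [0.2, 0.5], [-0.1, 1.1], [-0.3, 0.1], [0.3, 0.2], [1.0, 1.2], [-0.2, -0.1], [-1.6, -2.7], [0.3, -0.3]]
[508.971 164.132  74.914  -1.171   0.785] [-67.1218746   44.95347149]
[[-0.1, -0.7], [-0.1, -0.3], [0.2, 0.5], [-0.0, 1.1], [-0.3, 0.1], [0.3, 0.2], [1.1, 1.2], [-0.2, -0.1], [-1.6, -2.7], [0.3, -0.3]]
```

```bash
cat > plan.py <<'E'
import numpy as np,sys
from scipy.spatial.transform import Rotation as R
from scipy.linalg import expm,logm
from cell import robot
C=np.array([509.,164.,75.]);yaw=np.radians(-67.1)
h=np.array([np.cos(yaw),np.sin(yaw),0]);k=np.array([0,0,1.]);q=np.sqrt(.5)
X=q*(h-k);Z=q*(h+k);Y=np.cross(Z,X);M=np.c_[X,Y,Z]   # tin axes at seat, lid up
def T(Rm,p): A=np.eye(4);A[:3,:3]=Rm;A[:3,3]=p;return A
def now():
    s=robot.read_state();return s,T(R.from_rotvec(s['tool_rot']).as_matrix(),s['ee_pos'])
def target(x,y,z,sgn):  # TCP in tin-seat frame, tool z=X, tool y=sgn*Z
    y_=sgn*Z;return T(np.c_[np.cross(y_,X),y_,X],C+M@[x,y,z])
def twist(A,B,n):
    D=np.linalg.inv(A)@B;L=np.real(logm(D))/n
    E=expm(L);w=np.degrees(R.from_matrix(E[:3,:3]).as_rotvec())
    return E[:3,3],w,[(A@expm(L*i))[:3,3].round(0).tolist() for i in range(0,n+1,max(1,n//6))]
def report():
    s,A=now();p=M.T@(A[:3,3]-C)
    print('t',s['time'],'q',s['joint_pos'].round(2),'tcp in seat',p.round(1),'toolz,y in seat',(M.T@A[:3,2]).round(3),(M.T@A[:3,1]).round(3),'F',s['wrist_force'].round(1),'op',round(s['opening'],1),s['finger_force']);return A
E
python3 - <<'E'
from plan import *
A=report()
for g in(1,-1):
    t,w,p=twist(A,target(-150,0,0,g),20);print(g,t.round(1),w.round(2),p)
E
```

```text
t 0.15 q [ 1.33  0.31 -0.05  1.21  0.    1.57] tcp in seat [-484.5 -176.8 -264.4] toolz,y in seat [ 0.708 -0.001 -0.706] [-0.568  0.594 -0.57 ] F [ 0.3 -0.  -0.4] op 85.4 0.0
1 [-22.1  14.8  13.2] [-0.92 -2.78  6.71] [[140.0, 583.0, 231.0], [219.0, 602.0, 195.0], [304.0, 591.0, 172.0], [383.0, 552.0, 162.0], [444.0, 488.0, 162.0], [479.0, 407.0, 169.0], [483.0, 319.0, 177.0]]
-1 [-15.3 -15.4   9.5] [ 2.17 -0.72 -1.72] [[140.0, 583.0, 231.0], [176.0, 527.0, 205.0], [217.0, 472.0, 185.0], [262.0, 419.0, 173.0], [313.0, 369.0, 167.0], [368.0, 324.0, 168.0], [427.0, 285.0, 174.0]]
```

```bash
python3 - <<'E'
from plan import *
s,A=now();A[2,3]+=80
t,w,p=twist(A,target(-150,0,0,-1),13);print(t.round(1),w.round(2),p)
E
```

```text
[-23.3 -21.5  20.2] [ 3.34 -1.1  -2.65] [[140.0, 583.0, 311.0], [177.0, 530.0, 272.0], [218.0, 476.0, 240.0], [266.0, 423.0, 216.0], [318.0, 372.0, 198.0], [375.0, 325.0, 187.0], [436.0, 281.0, 181.0]]
```

Request:
step_arm([
  {"tz":-40,"jaw":85},
  {"tz":-40,"jaw":85},
  {"jaw":85},
  {"jaw":85},
  {"jaw":85},
])

```text
schema error: expected keys jaw, tx, ty, tz, ax, ay, az
```

All seven keys are needed.

Request:
step_arm([
  {"tx":0,"ty":0,"tz":-40,"ax":0,"ay":0,"az":0,"jaw":70},
  {"tx":0,"ty":0,"tz":-40,"ax":0,"ay":0,"az":0,"jaw":70},
  {"tx":-23.3,"ty":-21.5,"tz":20.2,"ax":3.34,"ay":-1.1,"az":-2.65,"jaw":70},
  {"tx":-23.3,"ty":-21.5,"tz":20.2,"ax":3.34,"ay":-1.1,"az":-2.65,"jaw":70},
  {"tx":-23.3,"ty":-21.5,"tz":20.2,"ax":3.34,"ay":-1.1,"az":-2.65,"jaw":70},
])

```text
time: 0.65
ee_pos: [197.5, 502.7, 255.5]
tool_rot: [0.145, 3.088, -0.282]
wrist_force: [0.7, 0.5, -1.0]
opening: 70.1
finger_force: 0.0
```

Request:
step_arm([
  {"tx":-23.3,"ty":-21.5,"tz":20.2,"ax":3.34,"ay":-1.1,"az":-2.65,"jaw":70},
  {"tx":-23.3,"ty":-21.5,"tz":20.2,"ax":3.34,"ay":-1.1,"az":-2.65,"jaw":70},
  {"tx":-23.3,"ty":-21.5,"tz":20.2,"ax":3.34,"ay":-1.1,"az":-2.65,"jaw":70},
  {"tx":0,"ty":0,"tz":0,"ax":0,"ay":0,"az":0,"jaw":70},
  {"tx":0,"ty":0,"tz":0,"ax":0,"ay":0,"az":0,"jaw":70},
])

```text
time: 1.15
ee_pos: [265.7, 423.4, 215.6]
tool_rot: [-0.066, 3.02, -0.55]
wrist_force: [-0.5, -0.2, 0.7]
opening: 69.7
finger_force: 0.0
```

```bash
python3 - <<'E'
from plan import *
A=report()
t,w,p=twist(A,target(-150,0,0,-1),8);print(t.round(1),w.round(2),p)
E
```

```text
t 1.15 q [ 1.15  0.39 -0.04  1.44 -0.22  1.14] tcp in seat [-335.3 -123.2 -136.5] toolz,y in seat [ 0.91  -0.065 -0.41 ] [-0.367  0.337 -0.867] F [-0.5 -0.2  0.7] op 69.7 0.0
[-20.3 -18.8  17.7] [ 2.92 -0.97 -2.33] [[266.0, 423.0, 216.0], [288.0, 401.0, 207.0], [311.0, 379.0, 200.0], [335.0, 357.0, 194.0], [360.0, 336.0, 189.0], [386.0, 316.0, 185.0], [412.0, 297.0, 183.0], [440.0, 279.0, 181.0], [468.0, 262.0, 181.0]]
```

Request:
step_arm([
  {"tx":-20.3,"ty":-18.8,"tz":17.7,"ax":2.92,"ay":-0.97,"az":-2.33,"jaw":70},
  {"tx":-20.3,"ty":-18.8,"tz":17.7,"ax":2.92,"ay":-0.97,"az":-2.33,"jaw":70},
  {"tx":-20.3,"ty":-18.8,"tz":17.7,"ax":2.92,"ay":-0.97,"az":-2.33,"jaw":70},
  {"tx":-20.3,"ty":-18.8,"tz":17.7,"ax":2.92,"ay":-0.97,"az":-2.33,"jaw":70},
  {"tx":-20.3,"ty":-18.8,"tz":17.7,"ax":2.92,"ay":-0.97,"az":-2.33,"jaw":70},
])

```text
time: 1.65
ee_pos: [386.6, 317.1, 186.4]
tool_rot: [-0.378, 2.848, -0.917]
wrist_force: [-0.1, 0.1, -1.0]
opening: 69.9
finger_force: 0.0
```

Request:
step_arm([
  {"tx":-20.3,"ty":-18.8,"tz":17.7,"ax":2.92,"ay":-0.97,"az":-2.33,"jaw":70},
  {"tx":-20.3,"ty":-18.8,"tz":17.7,"ax":2.92,"ay":-0.97,"az":-2.33,"jaw":70},
  {"tx":-20.3,"ty":-18.8,"tz":17.7,"ax":2.92,"ay":-0.97,"az":-2.33,"jaw":70},
  {"tx":0,"ty":0,"tz":0,"ax":0,"ay":0,"az":0,"jaw":70},
  {"tx":0,"ty":0,"tz":0,"ax":0,"ay":0,"az":0,"jaw":70},
])

```text
time: 2.15
ee_pos: [467.8, 263.1, 182.1]
tool_rot: [-0.549, 2.715, -1.12]
wrist_force: [0.1, 0.7, 0.1]
opening: 70.0
finger_force: 0.0
```

```bash
python3 - <<'E'
from plan import *
import cv2
A=report()
t,w,p=twist(A,target(-60,0,0,-1),5);print(t.round(1),w.round(2))
c=robot.capture('wrist')
f=np.ascontiguousarray(c['frame'][:,:,::-1])
# predicted tin corners
W=A@np.array(c['mount']);Wi=np.linalg.inv(W)
P=np.array([[x,y,15] for x,y in((-35,-50),(-35,50),(35,50),(35,-50))]+[[-35,-50,-15],[-35,50,-15]])@M.T+C
uv=cv2.projectPoints(P@Wi[:3,:3].T+Wi[:3,3],np.zeros(3),np.zeros(3),c['mtx'],c['distortion'])[0][:,0]
print(uv.round(0).tolist())
f=cv2.resize(f,(768,576))
for u in uv:cv2.circle(f,tuple(int(v) for v in (u+.5)*1.5),3,(255,0,255),1)
cv2.imwrite('pics/c.png',f)
E
```

```text
t 2.15 q [ 0.9   0.53 -0.09  1.39 -0.67  0.66] tcp in seat [-151.6    0.6   -0.2] toolz,y in seat [ 1.     0.002 -0.002] [-0.002  0.001 -1.   ] F [0.1 0.7 0.1] op 70.0 0.0
[ 0.1 -0.1 18.3] [ 0.03  0.02 -0.01]
[[239.0, 118.0], [242.0, 241.0], [245.0, 211.0], [244.0, 111.0], [280.0, 118.0], [278.0, 241.0]]
```

View pics/c.png

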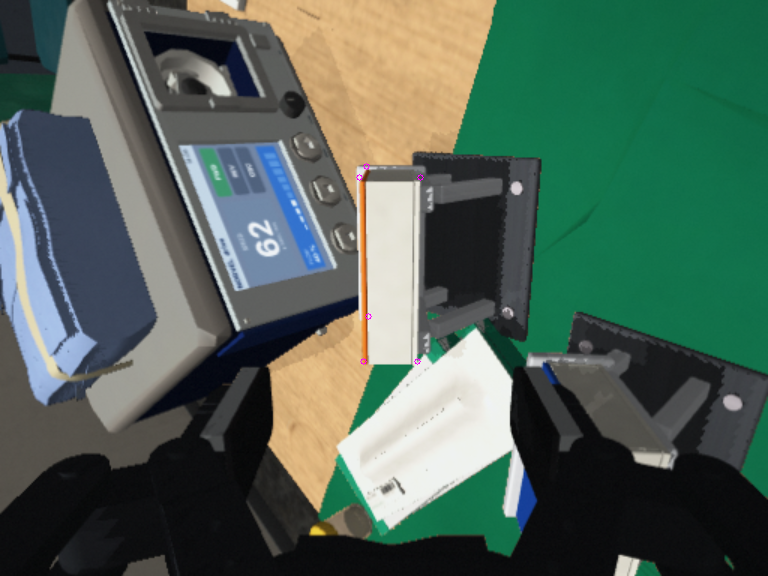

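The wrist view agrees with the fit: the tin's near face spans (360,178)–(420,362), with the predicted corners on it, and it is centred between the fingers. Going in.

Request:
step_arm([
  {"tx":0.1,"ty":0,"tz":18.3,"ax":0,"ay":0,"az":0,"jaw":62},
  {"tx":0.1,"ty":0,"tz":18.3,"ax":0,"ay":0,"az":0,"jaw":62},
  {"tx":0.1,"ty":0,"tz":18.3,"ax":0,"ay":0,"az":0,"jaw":62},
  {"tx":0.1,"ty":0,"tz":18.3,"ax":0,"ay":0,"az":0,"jaw":62},
  {"tx":0.1,"ty":0,"tz":18.3,"ax":0,"ay":0,"az":0,"jaw":62},
])

```text
time: 2.7
ee_pos: [492.7, 203.7, 117.4]
tool_rot: [-0.552, 2.713, -1.119]
wrist_force: [-0.0, 0.2, 0.1]
opening: 62.3
finger_force: 0.0
```

Request:
step_arm([
  {"tx":0,"ty":0,"tz":14,"ax":0,"ay":0,"az":0,"jaw":62},
  {"tx":0,"ty":0,"tz":14,"ax":0,"ay":0,"az":0,"jaw":62},
  {"tx":0,"ty":0,"tz":14,"ax":0,"ay":0,"az":0,"jaw":62},
  {"tx":0,"ty":0,"tz":14,"ax":0,"ay":0,"az":0,"jaw":62},
  {"tx":0,"ty":0,"tz":14,"ax":0,"ay":0,"az":0,"jaw":62},
])

```text
time: 3.2
ee_pos: [512.3, 158.4, 68.0]
tool_rot: [-0.551, 2.713, -1.119]
wrist_force: [-0.3, -0.3, 0.3]
opening: 61.8
finger_force: 0.0
```

```bash
python3 -c "
from plan import *
report()"
```

```text
t 3.2 q [ 0.73  0.54 -0.36  0.97 -0.73  0.44] tcp in seat [ 9.5  0.9 -0.4] toolz,y in seat [ 1.     0.004 -0.002] [-0.002  0.    -1.   ] F [-0.3 -0.3  0.3] op 61.8 0.0
```

Close slowly and let it settle.

Request:
step_arm([
  {"tx":0,"ty":0,"tz":0,"ax":0,"ay":0,"az":0,"jaw":45},
  {"tx":0,"ty":0,"tz":0,"ax":0,"ay":0,"az":0,"jaw":38},
  {"tx":0,"ty":0,"tz":0,"ax":0,"ay":0,"az":0,"jaw":34},
  {"tx":0,"ty":0,"tz":0,"ax":0,"ay":0,"az":0,"jaw":30},
  {"tx":0,"ty":0,"tz":0,"ax":0,"ay":0,"az":0,"jaw":20},
])

```text
time: 3.7
ee_pos: [512.6, 158.0, 68.7]
tool_rot: [-0.551, 2.712, -1.122]
wrist_force: [-1.3, 1.6, 5.3]
opening: 29.4
finger_force: 59.0
```

Request:
step_arm([
  {"tx":0,"ty":0,"tz":0,"ax":0,"ay":0,"az":0,"jaw":15},
  {"tx":0,"ty":0,"tz":0,"ax":0,"ay":0,"az":0,"jaw":15},
  {"tx":0,"ty":0,"tz":0,"ax":0,"ay":0,"az":0,"jaw":15},
  {"tx":0,"ty":0,"tz":0,"ax":0,"ay":0,"az":0,"jaw":15},
  {"tx":0,"ty":0,"tz":0,"ax":0,"ay":0,"az":0,"jaw":15},
])

```text
time: 4.2
ee_pos: [512.6, 158.0, 68.8]
tool_rot: [-0.551, 2.712, -1.122]
wrist_force: [-2.4, 2.3, 5.9]
opening: 29.3
finger_force: 59.1
```

Request:
step_arm([
  {"tx":0,"ty":-3,"tz":-3,"ax":0,"ay":0,"az":0,"jaw":15},
  {"tx":0,"ty":-6,"tz":-6,"ax":0,"ay":0,"az":0,"jaw":15},
  {"tx":0,"ty":-10,"tz":-10,"ax":0,"ay":0,"az":0,"jaw":15},
  {"tx":0,"ty":-12,"tz":-14,"ax":0,"ay":0,"az":0,"jaw":15},
  {"tx":0,"ty":-12,"tz":-14,"ax":0,"ay":0,"az":0,"jaw":15},
])

```text
time: 4.7
ee_pos: [510.9, 159.6, 132.7]
tool_rot: [-0.551, 2.714, -1.123]
wrist_force: [0.6, 0.3, -3.3]
opening: 29.3
finger_force: 59.4
```

Request:
step_arm([
  {"tx":0,"ty":-12,"tz":-14,"ax":0,"ay":0,"az":0,"jaw":15},
  {"tx":0,"ty":-12,"tz":-14,"ax":0,"ay":0,"az":0,"jaw":15},
  {"tx":0,"ty":-12,"tz":-14,"ax":0,"ay":0,"az":0,"jaw":15},
  {"tx":0,"ty":-6,"tz":-8,"ax":0,"ay":0,"az":0,"jaw":15},
  {"tx":0,"ty":0,"tz":0,"ax":0,"ay":0,"az":0,"jaw":15},
])

```text
time: 5.2
ee_pos: [509.5, 165.4, 198.1]
tool_rot: [-0.549, 2.713, -1.12]
wrist_force: [0.6, 0.6, -3.3]
opening: 29.5
finger_force: 59.4
```

```bash
python3 - <<'E'
from plan import *
import cv2
report()
f=robot.capture('scene')['frame'][60:300,180:400,::-1]
cv2.imwrite('pics/d.png',cv2.resize(f,None,fx=2.5,fy=2.5))
E
```

```text
t 5.2 q [ 0.74  0.41 -0.23  1.24 -0.73  0.46] tcp in seat [-87.9   1.   86.3] toolz,y in seat [ 1.     0.003 -0.002] [-0.002  0.002 -1.   ] F [ 0.6  0.6 -3.3] op 29.5 59.38800036907196
```

View pics/d.png

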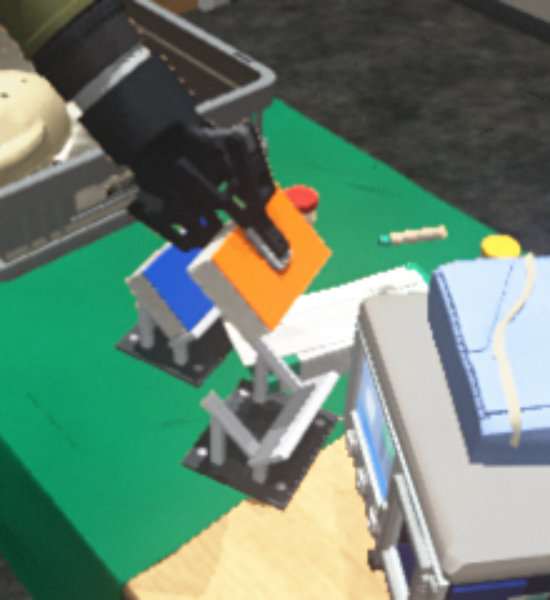

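The tin is held shut, clear of the empty rest; lid at about (265,265), finger on its middle. Now the half turn about the tool axis.

Request:
step_arm([
  {"tx":0,"ty":0,"tz":0,"ax":0,"ay":0,"az":-5,"jaw":15},
  {"tx":0,"ty":0,"tz":0,"ax":0,"ay":0,"az":-8,"jaw":15},
  {"tx":0,"ty":0,"tz":0,"ax":0,"ay":0,"az":-8,"jaw":15},
  {"tx":0,"ty":0,"tz":0,"ax":0,"ay":0,"az":-8,"jaw":15},
  {"tx":0,"ty":0,"tz":0,"ax":0,"ay":0,"az":-8,"jaw":15},
])

```text
time: 5.75
ee_pos: [508.3, 164.2, 195.2]
tool_rot: [1.415, -2.435, 1.157]
wrist_force: [0.1, 0.5, -3.6]
opening: 29.7
finger_force: 59.4
```

Request:
step_arm([
  {"tx":0,"ty":0,"tz":0,"ax":0,"ay":0,"az":-8,"jaw":15},
  {"tx":0,"ty":0,"tz":0,"ax":0,"ay":0,"az":-8,"jaw":15},
  {"tx":0,"ty":0,"tz":0,"ax":0,"ay":0,"az":-8,"jaw":15},
  {"tx":0,"ty":0,"tz":0,"ax":0,"ay":0,"az":-8,"jaw":15},
  {"tx":0,"ty":0,"tz":0,"ax":0,"ay":0,"az":-8,"jaw":15},
])

```text
time: 6.25
ee_pos: [508.3, 164.3, 195.2]
tool_rot: [2.01, -1.677, 0.963]
wrist_force: [-0.6, 0.0, -2.8]
opening: 29.1
finger_force: 59.4
```

Request:
step_arm([
  {"tx":0,"ty":0,"tz":0,"ax":0,"ay":0,"az":-8,"jaw":15},
  {"tx":0,"ty":0,"tz":0,"ax":0,"ay":0,"az":-8,"jaw":15},
  {"tx":0,"ty":0,"tz":0,"ax":0,"ay":0,"az":-8,"jaw":15},
  {"tx":0,"ty":0,"tz":0,"ax":0,"ay":0,"az":-8,"jaw":15},
  {"tx":0,"ty":0,"tz":0,"ax":0,"ay":0,"az":-8,"jaw":15},
])

```text
time: 6.75
ee_pos: [508.3, 164.3, 195.2]
tool_rot: [2.329, -0.84, 0.696]
wrist_force: [-0.1, 0.7, -3.7]
opening: 29.4
finger_force: 59.4
```

Request:
step_arm([
  {"tx":0,"ty":0,"tz":0,"ax":0,"ay":0,"az":-8,"jaw":15},
  {"tx":0,"ty":0,"tz":0,"ax":0,"ay":0,"az":-8,"jaw":15},
  {"tx":0,"ty":0,"tz":0,"ax":0,"ay":0,"az":-8,"jaw":15},
  {"tx":0,"ty":0,"tz":0,"ax":0,"ay":0,"az":-8,"jaw":15},
  {"tx":0,"ty":0,"tz":0,"ax":0,"ay":0,"az":-8,"jaw":15},
])

```text
time: 7.25
ee_pos: [508.2, 164.3, 195.1]
tool_rot: [2.39, 0.007, 0.382]
wrist_force: [0.5, -0.4, -3.7]
opening: 29.5
finger_force: 59.4
```

Request:
step_arm([
  {"tx":0,"ty":0,"tz":0,"ax":0,"ay":0,"az":-8,"jaw":15},
  {"tx":0,"ty":0,"tz":0,"ax":0,"ay":0,"az":-8,"jaw":15},
  {"tx":0,"ty":0,"tz":0,"ax":0,"ay":0,"az":-7,"jaw":15},
  {"tx":0,"ty":0,"tz":0,"ax":0,"ay":0,"az":0,"jaw":15},
  {"tx":0,"ty":0,"tz":0,"ax":0,"ay":0,"az":0,"jaw":15},
])

```text
time: 7.75
ee_pos: [508.5, 164.4, 195.6]
tool_rot: [2.318, 0.468, 0.196]
wrist_force: [-0.4, -0.2, -2.6]
opening: 29.4
finger_force: 59.5
```

```bash
python3 - <<'E'
from plan import *
import cv2
report()
f=robot.capture('scene')['frame'][100:260,200:360,::-1]
g=robot.capture('top')['frame'][100:260,220:380,::-1]
cv2.imwrite('pics/e.png',cv2.resize(np.hstack([f,g]),None,fx=2.5,fy=2.5,interpolation=cv2.INTER_CUBIC))
E
```

```text
t 7.75 q [ 0.74  0.41 -0.24  1.24 -0.73 -2.68] tcp in seat [-85.7  -0.3  84.9] toolz,y in seat [ 1.  0. -0.] [ 0.    -0.002  1.   ] F [-0.4 -0.2 -2.6] op 29.4 59.51261579990387
```

View pics/e.png

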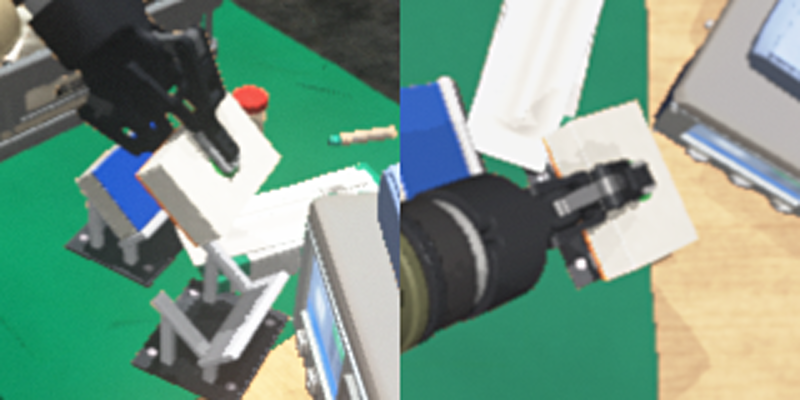

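Flipped: the white underside with the green dot (640,195 right panel) is up, the orange lid below. Lowering.

Request:
step_arm([
  {"tx":0,"ty":-13,"tz":14,"ax":0,"ay":0,"az":0,"jaw":15},
  {"tx":0,"ty":-13,"tz":14,"ax":0,"ay":0,"az":0,"jaw":15},
  {"tx":0,"ty":-13,"tz":14,"ax":0,"ay":0,"az":0,"jaw":15},
  {"tx":0,"ty":-13,"tz":14,"ax":0,"ay":0,"az":0,"jaw":15},
  {"tx":0,"ty":-11,"tz":12,"ax":0,"ay":0,"az":0,"jaw":15},
])

```text
time: 8.35
ee_pos: [510.0, 161.4, 102.7]
tool_rot: [2.318, 0.469, 0.196]
wrist_force: [0.4, 0.4, -3.1]
opening: 29.5
finger_force: 59.5
```

Request:
step_arm([
  {"tx":0,"ty":-8,"tz":9,"ax":0,"ay":0,"az":0,"jaw":15},
  {"tx":0,"ty":-6,"tz":7,"ax":0,"ay":0,"az":0,"jaw":15},
  {"tx":0,"ty":-4,"tz":4,"ax":0,"ay":0,"az":0,"jaw":15},
  {"tx":0,"ty":0,"tz":0,"ax":0,"ay":0,"az":0,"jaw":15},
  {"tx":0,"ty":0,"tz":0,"ax":0,"ay":0,"az":0,"jaw":15},
])

```text
time: 8.85
ee_pos: [511.1, 160.5, 77.3]
tool_rot: [2.318, 0.47, 0.197]
wrist_force: [-0.2, 0.2, -3.1]
opening: 29.7
finger_force: 59.4
```

```bash
python3 -c "
from plan import *
report()"
```

```text
t 8.85 q [ 0.73  0.54 -0.35  0.99 -0.73 -2.69] tcp in seat [1.2 0.6 4.5] toolz,y in seat [ 1.     0.002 -0.   ] [ 0. -0.  1.] F [-0.2  0.2 -3.1] op 29.7 59.44061636924744
```

Now gently onto the rails (−5 in Z) and against the lip (+8 in X).

Request:
step_arm([
  {"tx":0,"ty":-2,"tz":0,"ax":0,"ay":0,"az":0,"jaw":15},
  {"tx":0,"ty":-1.5,"tz":0,"ax":0,"ay":0,"az":0,"jaw":15},
  {"tx":0,"ty":-1,"tz":0,"ax":0,"ay":0,"az":0,"jaw":15},
  {"tx":0,"ty":0,"tz":2,"ax":0,"ay":0,"az":0,"jaw":15},
  {"tx":0,"ty":0,"tz":2,"ax":0,"ay":0,"az":0,"jaw":15},
])

```text
time: 9.35
ee_pos: [511.3, 160.4, 71.6]
tool_rot: [2.317, 0.471, 0.198]
wrist_force: [1.2, -2.4, 3.2]
opening: 29.0
finger_force: 59.9
```

Request:
step_arm([
  {"tx":0,"ty":0,"tz":2,"ax":0,"ay":0,"az":0,"jaw":15},
  {"tx":0,"ty":0,"tz":1,"ax":0,"ay":0,"az":0,"jaw":15},
  {"tx":0,"ty":0,"tz":1,"ax":0,"ay":0,"az":0,"jaw":15},
  {"tx":0,"ty":0,"tz":0,"ax":0,"ay":0,"az":0,"jaw":15},
  {"tx":0,"ty":0,"tz":0,"ax":0,"ay":0,"az":0,"jaw":15},
])

```text
time: 9.85
ee_pos: [512.3, 157.9, 68.8]
tool_rot: [2.317, 0.47, 0.197]
wrist_force: [0.1, -0.8, 5.7]
opening: 29.3
finger_force: 60.1
```

```bash
python3 -c "
from plan import *
report()"
```

```text
t 9.85 q [ 0.73  0.55 -0.36  0.97 -0.74 -2.7 ] tcp in seat [9.3 0.7 0.5] toolz,y in seat [1.    0.002 0.001] [-0.001 -0.     1.   ] F [ 0.1 -0.8  5.7] op 29.3 60.10758697986603
```

Seated with light contact. Release slowly.

Request:
step_arm([
  {"tx":0,"ty":0,"tz":0,"ax":0,"ay":0,"az":0,"jaw":32},
  {"tx":0,"ty":0,"tz":0,"ax":0,"ay":0,"az":0,"jaw":36},
  {"tx":0,"ty":0,"tz":0,"ax":0,"ay":0,"az":0,"jaw":42},
  {"tx":0,"ty":0,"tz":0,"ax":0,"ay":0,"az":0,"jaw":52},
  {"tx":0,"ty":0,"tz":0,"ax":0,"ay":0,"az":0,"jaw":62},
])

```text
time: 10.35
ee_pos: [511.6, 158.0, 67.8]
tool_rot: [2.318, 0.471, 0.195]
wrist_force: [0.1, 0.7, 1.0]
opening: 61.7
finger_force: 0.0
```

Request:
step_arm([
  {"tx":0,"ty":0,"tz":0,"ax":0,"ay":0,"az":0,"jaw":62},
  {"tx":0,"ty":0,"tz":-5,"ax":0,"ay":0,"az":0,"jaw":62},
  {"tx":0,"ty":0,"tz":-10,"ax":0,"ay":0,"az":0,"jaw":62},
  {"tx":0,"ty":0,"tz":-15,"ax":0,"ay":0,"az":0,"jaw":62},
  {"tx":0,"ty":0,"tz":-20,"ax":0,"ay":0,"az":0,"jaw":62},
])

```text
time: 10.85
ee_pos: [497.5, 190.8, 104.0]
tool_rot: [2.318, 0.47, 0.195]
wrist_force: [-0.1, 0.5, -0.8]
opening: 62.1
finger_force: 0.0
```

Request:
step_arm([
  {"tx":0,"ty":0,"tz":-20,"ax":0,"ay":0,"az":0,"jaw":62},
  {"tx":0,"ty":0,"tz":-20,"ax":0,"ay":0,"az":0,"jaw":62},
  {"tx":0,"ty":0,"tz":-20,"ax":0,"ay":0,"az":0,"jaw":62},
  {"tx":0,"ty":0,"tz":-20,"ax":0,"ay":0,"az":0,"jaw":62},
  {"tx":0,"ty":0,"tz":0,"ax":0,"ay":0,"az":0,"jaw":62},
])

```text
time: 11.35
ee_pos: [476.3, 245.3, 162.0]
tool_rot: [2.32, 0.472, 0.2]
wrist_force: [0.2, 0.7, -0.8]
opening: 62.0
finger_force: 0.0
```

```bash
python3 - <<'E'
from plan import *
import cv2
import fit
report()
def g(n,u,v):
    f=np.ascontiguousarray(cv2.resize(robot.capture(n)['frame'][v:v+100,u:u+100,::-1],(400,400),interpolation=cv2.INTER_CUBIC))
    P=np.array([[x,y,15] for x,y in((-35,-50),(-35,50),(35,50),(35,-50))])@M.T+C
    for p in fit.proj(n,P):cv2.circle(f,tuple(int(a) for a in (p-[u,v]+.5)*4),4,(255,0,255),1)
    return f
cv2.imwrite('pics/f.png',np.hstack([g('scene',235,165),g('top',255,125)]))
E
```

```text
A [549.8 196.  108.5] [ 0.14 -0.02 -0.07  0.11]
B [457.9 158.  108.9] [-0.05  0.    0.02 -0.04]
C [478.6 114.2  59. ] [ 0.26 -0.03 -0.15  0.21]
D [568.1 150.8  64.6] [-0.08  0.01  0.05 -0.06]
[508.967 164.142  74.92   -1.171] [-67.12187742]
[[-0.1, -0.7], [-0.1, -0.3], [0.2, 0.5], [-0.1, 1.1], [-0.3, 0.1], [0.3, 0.2], [1.0, 1.2], [-0.2, -0.1], [-1.6, -2.7], [0.3, -0.3]]
[508.971 164.132  74.914  -1.171   0.785] [-67.1218746   44.95347149]
[[-0.1, -0.7], [-0.1, -0.3], [0.2, 0.5], [-0.0, 1.1], [-0.3, 0.1], [0.3, 0.2], [1.1, 1.2], [-0.2, -0.1], [-1.6, -2.7], [0.3, -0.3]]
t 11.35 q [ 0.88  0.53 -0.15  1.32 -0.68 -2.52] tcp in seat [-123.5    1.5   -0.4] toolz,y in seat [ 1.     0.005 -0.002] [ 0.002 -0.     1.   ] F [ 0.2  0.7 -0.8] op 62.0 0.0
```

View pics/f.png

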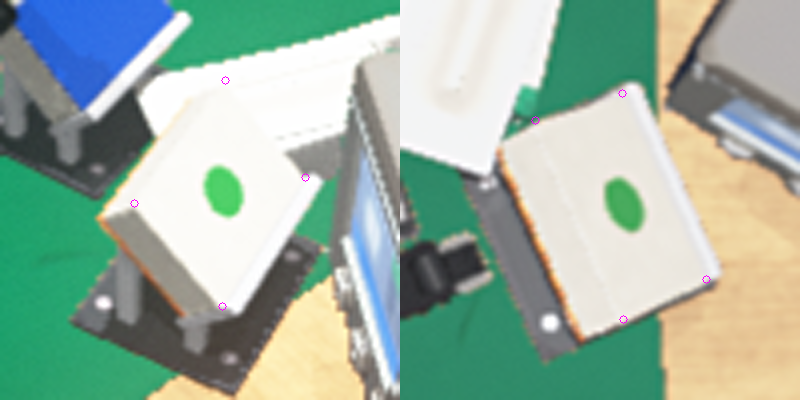

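The tin sits home. Its corners lie on the predicted seated corners, the green dot (224,190 / 625,205) is up, the orange lid is against the rails and the fingers are clear.

```bash
python3 -c "
from cell import robot
print(robot.finish_job())"
```

```text
the job is handed in; nothing more can be done
None
```

I turned the orange-lidded tin over and put it back in its rest, lid down and green dot up, then let go and handed the job in at about 11 s. The last pictures showed it sitting where expected with the blue tin untouched; the hand-in returned no verdict.

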